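Load the tilting box stand and hold its index plunger out

TASK

Set the oblong tube box down in the tray of the tilting stand, lowering it right in before you let go, while the tray is still locked level. Then take the black knob of the stand's sprung index plunger, pull it straight out as far as it goes and keep holding it there: the tray tips forward on to its stop, and you finish still holding the knob with the plunger fully out, so that I can set the tray's angle by hand. Keep the box upright and leave everything else on the bench where it is.

Things in the scene. Friction and masses are not known exactly. Their poses are not given: they have to be found in the camera images.
- box_center (a point): Centre (half-way up) of the oblong tube box, the only oblong one: open white plastic box packed with grey-capped tubes, 58 mm along its own x, 126 along its y, 52 high (caps to 55), about 0.3 kg, full and stiff, gripped across its 58 mm width. It stands loose on the bench, left or right of the stand. z up. It may go into the tray either way round.
- tray_floor (a point): Centre of the upper face of the tray's floor; the frame turns with the tray. x to the back of the stand (away from the robot), y along the tray to its left, z up. An aluminium pan, inside 66 mm along x and 134 along y (4 mm of play all round the box), rims 18 mm above the floor; the floor is 63 mm above the bench when level. Nothing stands before or behind it above its rims.
- tray (a joint): Tilt of the tray about the stand's level pivot, rad: 0 level at the start, locked by the plunger's pin in a hole of the index disc (it rocks by about 0.01); 0.52 tipped forward (robot's side down) on its rubber stop. Front-heavy and damped: with the pin clear of the disc it tips to the stop by itself within 3 s, taking the box along.
- knob (a point): Centre of the plunger's black knob, a round drum 30 mm in diameter, 20 long, axis level along its own y, 123 mm above the bench on the right (-y) of the stand; moves with the plunger. x to the back, y towards the stand, z up: pull along -y. Seated, its centre is 43 mm out from the cheek face, on an 18 mm neck and barrel; it can be gripped from above with the fingers on its front and back.
- plunger (a joint): How far the plunger is pulled out, m: 0 seated with its pin in the disc, 0.012 fully out against its stop. The pin is clear of the disc from about 0.008. The spring pulls it back in with 5 N when seated and 10 N when fully out; there is no catch to hold it out.
- stand: The tilting stand, fixed to the bench: grey base 160 x 220 x 10 mm; origin under its centre; x to the back, y left, z up. Tray pivot: along y, 75 mm up, 18 mm behind the tray's middle. At -y, across the tray's end, the upright index disc (120 mm across on the pivot, 72 to 80 mm from the middle) and the cheek plate (82 to 90 mm, 145 mm high) with the plunger; left cheek 82 to 90 mm at +y, 97 mm high.
- square_box: Bystander: square tube box, 132 mm square, 52 mm high; it stands on whichever side of the stand the oblong box does not. Origin under its centre.
- far_box: Bystander: another square tube box of the same size, beyond the stand to the left. Origin under its centre.
- dishes: Bystander: stack of three clear round dishes, 90 mm across, 44 mm high, in front of the stand. Origin under its centre.
- timer: Bystander: flat white bench timer, 60 x 85 x 22 mm, in front of the stand. Origin under its centre.
- bottle: Bystander: amber bottle, 70 mm across, 150 mm high, behind the stand. Origin under its centre.
- carton: Bystander: plain white carton, 60 x 90 x 100 mm high, behind the stand to the right. Origin under its centre.
- tweezers: Bystander: steel tweezers, 130 mm long, lying flat near the robot to the right. Origin under the middle.
Mind the look-alikes: they are no part of the job. Leave any blue or green look-alike of the part that bears box_center alone.

How it is judged (in metres and radians):
On the way, in this order (a step that is already met when the one before it is completed fails the run):
1. the oblong box is lowered right into the level, locked tray while still held (x of box_center in the frame of tray_floor between -0.007 and 0.007 m and y of box_center in the frame of tray_floor between -0.007 and 0.007 m and z of box_center in the frame of tray_floor below 0.038 m and angle between the y axis of box_center and the y axis of tray_floor, either way round below 0.12 rad and value of joint tray below 0.06 rad and value of joint plunger below 0.003 m and contact force between the fingers and box above 0.5 N), for 0.05 s.
2. the box sits on the tray floor, let go, with the tray still locked level (x of box_center in the frame of tray_floor between -0.007 and 0.007 m and y of box_center in the frame of tray_floor between -0.007 and 0.007 m and z of box_center in the frame of tray_floor below 0.03 m and angle between the y axis of box_center and the y axis of tray_floor, either way round below 0.12 rad and value of joint tray below 0.06 rad and value of joint plunger below 0.003 m and contact force between the fingers and box below 0.1 N and linear speed of box below 0.03 m/s), for 0.3 s.
3. the plunger is pulled fully out in the fingers (value of joint plunger above 0.01 m and contact force between the fingers and plunger above 2 N), for 0.2 s.
At the end, for the whole second after the job is handed in: The fingers still hold the knob (over 2 N), the plunger at least 10 mm out, its pin off the disc; the tray at rest on its stop (over 0.49 rad); the oblong box untouched on the tray floor, within 7 mm of its middle each way, centre at most 31 mm above it. Nothing else moved over 25 mm (all of step 3 and contact force between plunger and tray below 0.2 N and value of joint tray above 0.49 rad and velocity of joint tray below 0.05 rad/s and x of box_center in the frame of tray_floor between -0.007 and 0.007 m and y of box_center in the frame of tray_floor between -0.007 and 0.007 m and z of box_center in the frame of tray_floor below 0.031 m and angle between the y axis of box_center and the y axis of tray_floor, either way round below 0.12 rad and linear speed of box below 0.03 m/s and contact force between the fingers and box below 0.1 N); the arm keeps its last pose, push and grip.
It fails at once if the oblong box is tipped over (angle between box_center's own z axis and vertical above 0.8 rad).
It fails at once if another thing on the bench is pushed more than 25 mm away (distance of any of square_box, far_box, dishes, timer, bottle, carton, tweezers from where it was at the start of the episode above 0.025 m).
It also fails if it takes over 54 s, if anything falls off the work surface, if the arm or the gripper's body presses on something with over 40 N, if the wrist force passes 120 N, or if a joint passes its speed limit or range.

ROBOT

A 6-joint arm with a two-finger parallel gripper is mounted at the origin on the work surface. World frame = base frame: x ahead of the robot, y to its left, z up, the work surface at z = 0. Lengths are in mm, angles in rad, forces in N, time in s.
With the tool pointing down it reaches from about 200 to 875 mm from the base axis. Payload 3.4 kg.
Tool frame: the origin (TCP) lies on the front face of the gripper's body, between the roots of the fingers; the fingertips stand 97 mm ahead of it and the grasp point (between the pads) lies 78 mm ahead of it (hold_point_z is the distance from the TCP to the grasp point, in mm); z points along the fingers, x is the direction in which the jaws open and shut, and the axes are right-handed (so a half turn about z gives the same grasp; the last joint's range is limited). The gripper opens to 94 mm and grips with 3 to 60 N. Pads are 16 mm wide; open, the fingers measure 119 mm over their backs; the gripper's body (75 mm by 177 mm) begins 78 mm behind the grasp point.
Start: joints at [1.15, 0.276, 1.505, -0, 1.361, -0.121], TCP at [169.828, 549.376, 302.693] pointing down, gripper open.
Joint ranges: [-2.89, 2.89], [-0.75, 2.08], [0.22, 2.7], [-1.18, 4.32], [0.11, 2.71], [-2.7, 2.7]. Speed limits (rad/s): [2.57, 2.57, 3.14, 3.14, 3.14, 3.14].

INTERFACE

Orientations are given as a rotation vector (axis times angle).
In Python, from cell import * gives the robot as it stands.
- The arm moves only by the shell command python3 -m handwheel 'ROWS' [FORCE]. ROWS is JSON, a list of rows, each a list of 7 numbers: the turn, a rotation vector about the world's x, y, z in rad, then the shift along the world's x, y, z in m, then the gripper's target within -1 to 1 (fully open at 1, half-way at 0, shut at -1). A call has 1 to 5 rows; each row shifts and turns the commanded pose from where the row before left it; what a row does not reach is not made up. A row lasts 1/8 s, in which the tool goes at most 62.5 mm and 10.7 degrees, less where a joint would pass 70% of its speed; a pose out of reach is approached as far as the arm can. A call is refused whole if a number of a shift passes 0.0625 or a number of a turn 0.188, either way. A call with a gripper value outside its range is refused whole. The fingers move at their own pace and stop on an object; FORCE is the grip in N (left out, the last holds). Time passes only in rows, so rows that do not move let the fingers close. It gives the time, the measured TCP pose, the force and the opening at its end, in the units of the state.
- get_state(): the state, without advancing time (a new reading comes with each control period).
- camera(name): name is "scene" or "top" or "wrist"; returns a dict with "frame" (480x640x3 uint8, red, green, blue), "camera_matrix" (3x3 intrinsics, pixels), "dist_coeffs" ([k1, k2, p1, p2, k3] as OpenCV has them; the pictures are not rectified), "world_from_camera" (4x4, takes a point from camera to world coordinates). Camera axes: x right, y up, looking along -z (the intrinsics and any distortion apply to the point x, -y, -z); pixel columns grow to the right and rows downward; lengths in mm; the calibration is good to about 2 mm. A picture is of the moment at which its call begins. There is no depth.
- hand_in(): hands the job in, once; it reports no verdict.
Trained networks look in a picture, given as the dict that the camera call returned (one of the last four; its "shot" number tells which), for a name from the list of things; names that differ only in an ending like _2 or _b are one class to them, and where a whole thing is asked for, a point or a joint stands for the part that bears it (a point fixed in the world has none). Each returns a list of dicts, best first, with "score" (0 to 1); they miss things now and then, are a little off and sometimes report something else, mostly with a low value. They report only what shows in the picture. A call takes as long as a camera call. They do not tell look-alikes from the thing itself.
- boxes_of(picture, target): "rect" ([left, top, right, bottom] in pixels, round what is visible of it).
- silhouettes(picture, target): "pixels" (480x640 bool, what is visible of it) and "rect" ([left, top, right, bottom] in pixels, round what is visible of it).
- mark_of(picture, target): "point" ([column, row] in pixels: a listed point, or the origin of a listed thing).
The state is a dict: "t": time; "q": joint angles; "qvel": joint speeds; "joint_torque": joint torques, N m; "ee_pos": TCP position; "eef_rot": TCP orientation; "wrist_force": force on the tool from outside, world axes, zero at the start; "ft_torque": the same for the moment, N m; "gripper_width": finger opening in mm.
Only numpy, scipy, OpenCV 4.12 (cv2) and the standard library are available. Lean on these libraries where they do the work, as an engineer would, in place of code of your own. Each camera call takes 0.05 s, during which the arm holds its last target.

## Working session

There is one attempt and no reset: what is moved stays moved. The work goes in short steps, Python scripts to look and compute and a shell command to move; the robot and the scene stay as the last step left them, time stands still between calls to the robot, and variables do not carry over. Pictures are saved under pics/ and viewed, and the job is handed in when it is done.

```bash
ls; mkdir -p pics
cat > h.py <<'E'
from cell import *
import numpy as np, cv2
def ray(pic,uv):
    K=np.array(pic["camera_matrix"],float);D=np.array(pic["dist_coeffs"],float)
    p=cv2.undistortPoints(np.array([[uv]],float),K,D)[0,0]
    T=np.array(pic["world_from_camera"],float)
    d=T[:3,:3]@np.array([p[0],-p[1],-1.0]);return T[:3,3],d
def atz(pic,uv,z):
    o,d=ray(pic,uv);return o+d*(z-o[2])/d[2]
def proj(pic,X):
    T=np.linalg.inv(np.array(pic["world_from_camera"],float));c=(T[:3,:3]@np.atleast_2d(X).T).T+T[:3,3]
    c=c*np.array([1,-1,-1]);
    return cv2.projectPoints(c.reshape(-1,1,3),np.zeros(3),np.zeros(3),np.array(pic["camera_matrix"],float),np.array(pic["dist_coeffs"],float))[0][:,0]
def save(pic,n): cv2.imwrite("pics/"+n+".png",np.ascontiguousarray(pic["frame"][:,:,::-1]))
E
python3 - <<'E'
from h import *
print(get_state())
for c in("scene","top","wrist"):
    p=camera(c);save(p,c+"0")
    print(c,np.round(p["world_from_camera"],3).tolist(),p["dist_coeffs"])
    for n in("box_center","tray_floor","knob"):
        m=mark_of(p,n)[:2]
        print(n,[(np.round(a["point"],1).tolist(),round(a["score"],2)) for a in m])
E
```

```text
pics
{'t': 0.0, 'q': array([ 1.15000051e+00,  2.76577692e-01,  1.50611343e+00, -2.13195265e-05,
        1.36069152e+00, -1.21010796e-01]), 'qvel': array([ 0.00267364, -0.00043722,  0.00011876, -0.00092611, -0.00113202,
        0.00136893]), 'joint_torque': array([-6.41981205e-04, -4.04576468e+01, -2.37230694e+01,  6.99872640e-02,
        3.46777320e-02, -1.23680084e-04]), 'ee_pos': array([169.66202098, 548.9900797 , 301.82230768]), 'eef_rot': array([ 2.52753630e+00,  1.86427224e+00, -2.43090619e-03]), 'wrist_force': array([-0.72749247,  0.32670449,  0.65506664]), 'ft_torque': array([-0.0311908 , -0.03987337,  0.00514242]), 'gripper_width': 94.5242836237814}
scene [[-0.851, -0.348, 0.394, 1080.94], [0.525, -0.552, 0.647, 861.731], [-0.007, 0.758, 0.653, 1004.663], [0.0, 0.0, 0.0, 1.0]] [0.01737672 0.         0.         0.         0.        ]
box_center [([224.4, 248.9], 0.71), ([318.8, 173.1], 0.67)]
tray_floor [([313.7, 274.5], 0.64), ([396.7, 273.9], 0.17)]
knob [([279.9, 228.9], 0.62)]
top [[0.004, 0.996, -0.087, 440.594], [-1.0, 0.003, -0.008, -17.86], [-0.008, 0.087, 0.996, 1388.374], [0.0, 0.0, 0.0, 1.0]] [0.06524659 0.         0.         0.         0.        ]
box_center [([495.0, 343.5], 0.82), ([458.6, 214.0], 0.71)]
tray_floor [([297.4, 209.2], 0.56)]
knob [([360.3, 195.2], 0.58)]
wrist [[0.294, -0.927, -0.233, 103.069], [0.956, 0.285, 0.072, 570.395], [-0.0, -0.244, 0.97, 382.596], [0.0, 0.0, 0.0, 1.0]] [0.00139204 0.         0.         0.         0.        ]
box_center []
tray_floor []
knob []
```

View pics/top0.png

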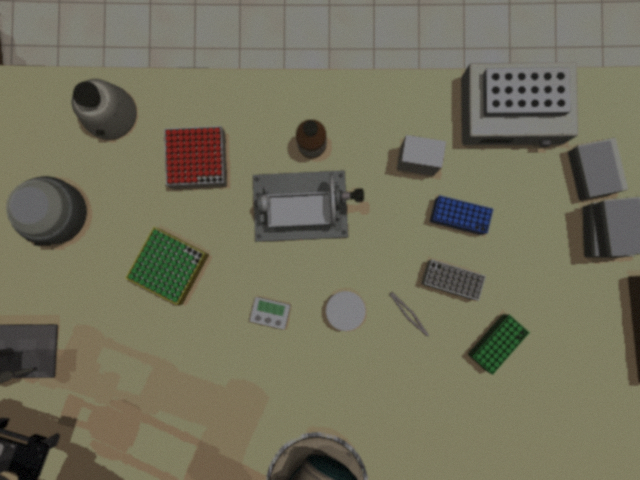

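View pics/scene0.png

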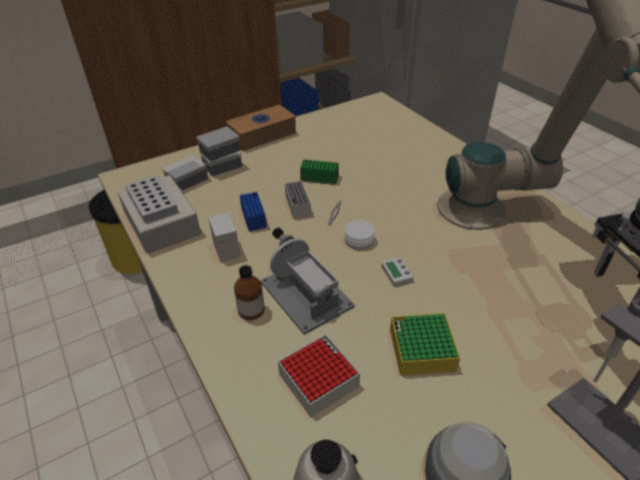

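The top view shows the grey-capped oblong box at about (454,280). The blue look-alike is at (462,215) and the green one at (499,344). The stand is at (300,207) and its knob at (358,195). I'll measure these next.

Run:
```python
from h import *
P={c:camera(c) for c in("scene","top")}
for c,p in P.items():
    print(c)
    for n,z in(("box_center",26),("tray_floor",63),("knob",123),("stand",0),("square_box",0),("dishes",0),("timer",0),("bottle",0),("carton",0),("tweezers",0)):
        for a in mark_of(p,n)[:4]:
            print(n,np.round(a["point"],1).tolist(),round(a["score"],2),np.round(atz(p,a["point"],z)[:2],1).tolist())
    for n,z in (("box_center",52),("stand",10)):
        for s in silhouettes(p,n)[:4]:
            ys,xs=np.nonzero(s["pixels"]); r=cv2.minAreaRect(np.c_[xs,ys].astype(np.float32))
            b=cv2.boxPoints(r); print(n,s["rect"],round(s["score"],2),len(xs),[np.round(atz(p,q,z)[:2]).tolist() for q in b])
def tri(u1,u2):
    o1,d1=ray(P["scene"],u1);o2,d2=ray(P["top"],u2)
    A=np.c_[d1,-d2];s=np.linalg.lstsq(A,o2-o1,rcond=None)[0]
    return o1+d1*s[0],o2+d2*s[1]
for n in("knob","tray_floor"):
    print(n,tri(mark_of(P["scene"],n)[0]["point"],mark_of(P["top"],n)[0]["point"]))
f=P["top"]["frame"]
cv2.imwrite("pics/c1.png",cv2.resize(f[160:250,240:380,::-1],None,fx=5.5,fy=5.5,interpolation=cv2.INTER_CUBIC))
cv2.imwrite("pics/c2.png",cv2.resize(f[250:310,410:500,::-1],None,fx=8,fy=8,interpolation=cv2.INTER_CUBIC))
```

```text
scene
box_center [291.4, 196.9] 0.97 [475.7, -330.1]
box_center [319.9, 171.4] 0.64 [320.0, -407.6]
box_center [252.8, 211.2] 0.6 [614.8, -328.6]
box_center [357.7, 239.7] 0.29 [413.7, -41.6]
tray_floor [310.3, 275.6] 0.78 [624.4, 43.9]
tray_floor [397.4, 274.0] 0.17 [428.7, 159.8]
knob [278.6, 230.7] 0.55 [639.3, -96.0]
stand [307.6, 297.4] 0.85 [641.4, 55.6]
square_box [423.8, 348.5] 0.78 [487.8, 346.5]
dishes [359.7, 239.9] 0.92 [391.5, -61.6]
dishes [309.2, 272.0] 0.29 [589.2, -24.6]
timer [397.5, 275.3] 0.86 [388.0, 117.0]
bottle [245.3, 308.9] 0.77 [799.0, 4.1]
carton [313.2, 274.6] 0.53 [585.0, -9.8]
tweezers [320.7, 381.4] 0.5 [745.7, 292.8]
tweezers [336.8, 210.7] 0.45 [372.2, -218.2]
box_center [240.2, 193.0, 266.8, 226.9] 0.87 765 [[632.0, -396.0], [563.0, -386.0], [623.0, -204.0], [685.0, -215.0]]
box_center [279.6, 180.2, 307.9, 216.4] 0.78 686 [[491.0, -368.0], [417.0, -372.0], [475.0, -189.0], [541.0, -188.0]]
box_center [299.0, 156.7, 339.4, 186.7] 0.73 825 [[428.0, -366.0], [352.0, -481.0], [253.0, -386.0], [334.0, -277.0]]
stand [262.5, 228.6, 355.4, 335.7] 0.82 508
[... 641 characters left out ...]
arton [360.3, 195.9] 0.55 [665.3, -99.7]
tweezers [407.7, 317.5] 0.81 [378.8, -209.4]
tweezers [301.1, 209.0] 0.16 [633.6, 41.1]
box_center [423.1, 260.2, 486.6, 299.6] 0.92 1509 [[458.0, -231.0], [516.0, -251.0], [475.0, -375.0], [418.0, -355.0]]
box_center [430.6, 196.9, 496.5, 234.9] 0.66 1688 [[596.0, -252.0], [661.0, -269.0], [628.0, -399.0], [564.0, -383.0]]
stand [250.2, 175.7, 364.5, 243.6] 0.58 6301 [[715.0, 159.0], [723.0, -106.0], [563.0, -110.0], [555.0, 152.0]]
knob (array([645.13682146, -83.32977089, 134.63585682]), array([650.73843076, -86.96253091, 135.77603071]))
tray_floor (array([624.18671866,  43.60248395,  62.61286076]), array([627.34234469,  41.44015974,  62.9607383 ]))
```

View c1.

View pics/c1.png

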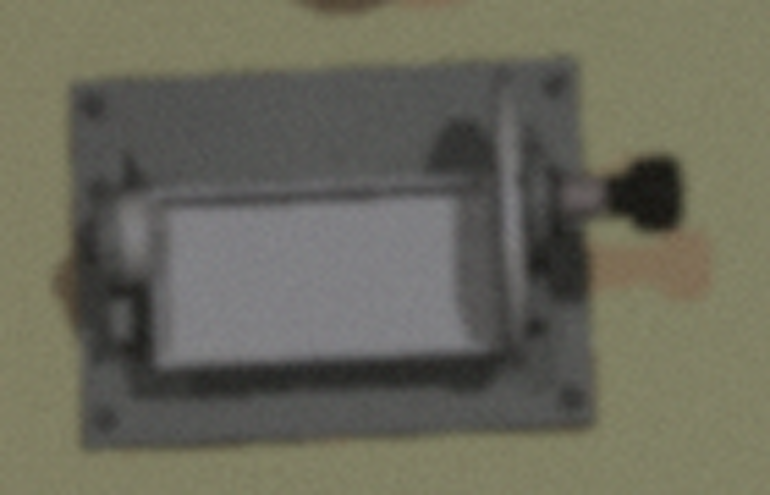

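Run:
```python
from h import *
from scipy.spatial.transform import Rotation as R
s=get_state();Rt=R.from_rotvec(s["eef_rot"]).as_matrix();print(np.round(Rt,3))
p=camera("wrist");T=np.array(p["world_from_camera"]);print(np.round(Rt.T@(T[:3,3]-s["ee_pos"]),1),np.round(Rt.T@T[:3,:3],3),p["camera_matrix"])
# desired jaw axis along box x yaw -0.31: +-
for a in(-0.31,np.pi-0.31):
    x=np.array([np.cos(a),np.sin(a),0]);z=np.array([0,0,-1.]);y=np.cross(z,x)
    print(a,(R.from_matrix(np.c_[x,y,z])*R.from_matrix(Rt).inv()).as_rotvec())
```

```text
[[ 0.295  0.955  0.   ]
 [ 0.955 -0.295  0.   ]
 [ 0.    -0.    -1.   ]]
[  0.4 -70.  -80. ] [[ 1.    -0.001 -0.   ]
 [-0.001 -0.97  -0.244]
 [ 0.     0.244 -0.97 ]] [[344.82947515   0.         316.5577257 ]
 [  0.         344.82947515 235.08975194]
 [  0.           0.           1.        ]]
-0.31 [-8.50410777e-05  1.33109354e-04 -1.58101917e+00]
2.831592653589793 [-1.32738059e-04 -8.48038646e-05  1.56057348e+00]
```

The crop shows the tray floor spanning about (150–500,195–365). The stand is yawed about +0.05 rad and the knob is on its right. I'll take the wrist camera over the stand first, then over the box.

```bash
python3 -m handwheel '[[0,0,-0.1,0.038,-0.045,0,1],[0,0,-0.1,0.038,-0.045,0,1],[0,0,-0.1,0.038,-0.045,0,1],[0,0,-0.1,0.038,-0.045,0,1],[0,0,-0.1,0.038,-0.045,0,1]]'
python3 -m handwheel '[[0,0,-0.1,0.038,-0.045,0,1],[0,0,-0.1,0.038,-0.045,0,1],[0,0,-0.1,0.038,-0.045,0,1],[0,0,-0.1,0.038,-0.045,0,1],[0,0,-0.1,0.038,-0.045,0,1]]'
python3 -m handwheel '[[0,0,-0.11,0.038,-0.045,0,1],[0,0,-0.11,0.038,-0.045,0,1],[0,0,0,0,0,0,1],[0,0,0,0,0,0,1]]'
python3 - <<'E'
from h import *
print(get_state()["q"])
p=camera("wrist");save(p,"w1")
for n,z in(("tray_floor",63),("knob",123),("stand",0)):
  for a in mark_of(p,n)[:2]: print(n,a["point"],a["score"],atz(p,a["point"],z))
  for s in silhouettes(p,n)[:1]:print(s["rect"],s["score"])
E
```

```text
t: 2.78
ee_pos: [360.8, 322.9, 303.0]
eef_rot: [-2.913, -1.177, -0.002]
wrist_force: [0.8, 0.6, 0.4]
gripper_width: 93.9
t: 3.4
ee_pos: [550.9, 97.7, 302.9]
eef_rot: [-3.113, -0.419, -0.001]
wrist_force: [0.5, -0.4, -0.4]
gripper_width: 94.2
t: 3.9
ee_pos: [625.4, 9.6, 302.3]
eef_rot: [-3.14, -0.08, 0.002]
wrist_force: [0.4, -0.4, -0.5]
gripper_width: 94.0
[-9.62406303e-02  3.52955215e-01  1.39155388e+00  6.91302566e-04
  1.39856367e+00 -1.47326140e-01]
tray_floor [319.9, 193.4] 0.89 [627.3246163   40.12143419  63.        ]
[268.4, 92.0, 397.3, 302.5] 0.81
knob [335.8, 355.2] 0.46 [647.41997023 -88.97748848 123.        ]
[320.7, 335.4, 345.5, 342.4] 0.53
stand [328.8, 183.8] 0.62 [637.45558353  43.28205453   0.        ]
[251.9, 73.4, 407.6, 343.1] 0.85
```

View pics/w1.png

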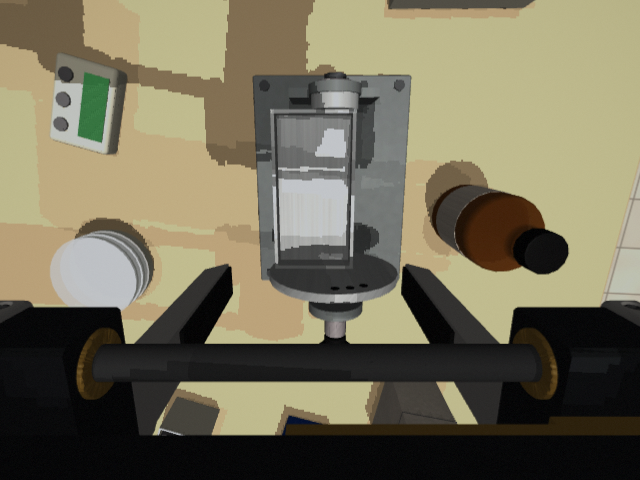

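The picture shows the tray pan at about (275–352,112–266), with the disc and plunger neck at (337,325). The knob is hidden behind the gripper. I'll fit a wireframe to the tray rim and base corners.

```bash
cat >> h.py <<'E'
def rect(cx,cy,yaw,hx,hy,z):
    c,s=np.cos(yaw),np.sin(yaw)
    return np.array([[cx+c*a*hx-s*b*hy,cy+s*a*hx+c*b*hy,z] for a,b in((1,1),(1,-1),(-1,-1),(-1,1))])
E
python3 - <<'E'
from h import *
import pickle
p=camera("wrist");pickle.dump(p,open("w1.pkl","wb"))
im=cv2.resize(p["frame"][:,:,::-1],None,fx=4,fy=4,interpolation=cv2.INTER_CUBIC)
cv2.imwrite("pics/w1a.png",im[4*70:4*70+300,4*240:4*240+800])
cv2.imwrite("pics/w1b.png",im[4*235:4*235+460,4*240:4*240+800])
E
```

```text
(no output)
```

View pics/w1a.png

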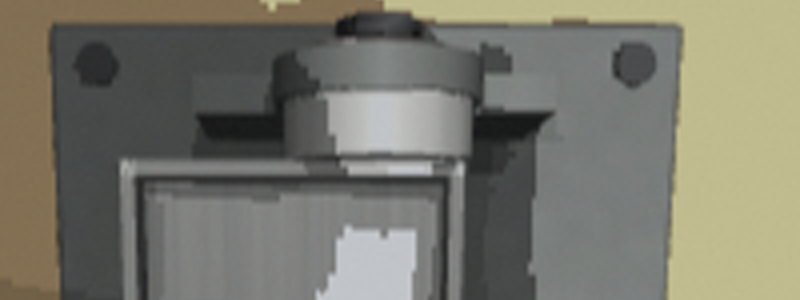

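View pics/w1b.png

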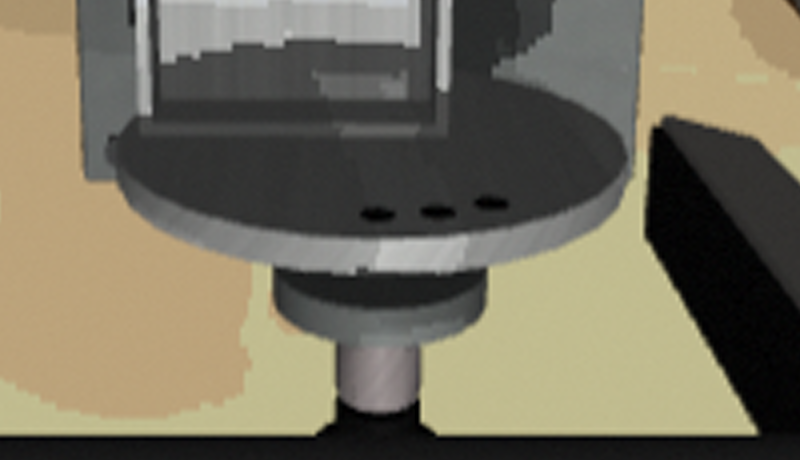

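Run:
```python
from h import *
import pickle
p=pickle.load(open("w1.pkl","rb"))
def w(b,x,y):return (240+x/4-.375,(235 if b else 70)+y/4-.375)
for n,b,x,y,z in[("rimFLout",0,121,160,81),("rimFRout",0,463,160,81),("rimFLin",0,138,177,81),("rimFRin",0,447,177,81),("rimLout",1,133,0,81),("rimLin",1,150,0,81),("rimRin",1,437,0,81),("rimRout",1,452,0,81),("rimNLout",1,140,132,81),("rimNRout",1,447,134,81),("rimNLin",1,155,122,81),
 ("baseFL",0,50,25,10),("baseFR",0,683,27,10),("baseNL",1,87,180,10),("boltFL",0,97,64,10),("boltFR",0,634,64,10),("baseR",1,645,0,10),("baseL",1,77,0,10),
 ("neckL",1,336,380,123),("neckR",1,420,380,123)]:
    print(n,np.round(atz(p,w(b,x,y),z)[:2],1))
```

```text
rimFLout [582.2 109.9]
rimFRout [652.9 113.7]
rimFLin [585.8 106.8]
rimFRin [649.8 110.2]
rimLout [587.1   3.4]
rimLin [590.9   3.6]
rimRin [655.7   7. ]
rimRout [659.    7.2]
rimNLout [589.4 -28. ]
rimNRout [660.4 -24.7]
rimNLin [592.8 -25.4]
baseFL [554.4 147.6]
baseFR [712.4 155.6]
baseNL [566.8 -69.1]
boltFL [566.3 139.2]
boltFR [701.1 146.4]
baseR [721.4  -7.3]
baseL [563.2 -15.7]
neckL [636.2 -65.4]
neckR [653.7 -64.5]
```

The checks agree. Rim and base corners put the tray centre at about (621.1, 42.5) with yaw 0.052, and the knob at about (646, -91). Next I'll look at the box.

```bash
python3 -m handwheel '[[0,0,-0.06,-0.026,-0.052,0,1],[0,0,-0.06,-0.026,-0.052,0,1],[0,0,-0.06,-0.026,-0.052,0,1],[0,0,-0.06,-0.026,-0.052,0,1],[0,0,-0.06,-0.026,-0.052,0,1]]'
python3 -m handwheel '[[0,0,-0.06,-0.026,-0.052,0,1],[0,0,0,0,0,-0.02,1],[0,0,0,0,0,0,1],[0,0,0,0,0,0,1]]'
python3 - <<'E'
from h import *
import pickle
p=camera("wrist");save(p,"w2");pickle.dump(p,open("w2.pkl","wb"))
print(get_state()["ee_pos"])
for a in mark_of(p,"box_center")[:2]: print(a["point"],a["score"],atz(p,a["point"],26))
for s in silhouettes(p,"box_center")[:2]:print(s["rect"],s["score"])
im=cv2.resize(p["frame"][:,:,::-1],None,fx=3,fy=3,interpolation=cv2.INTER_CUBIC)
cv2.imwrite("pics/w2a.png",im[3*130:3*130+600,3*210:3*210+700])
t=camera("top")
for q,z in (((72,85),10),((578,58),10),((594,425),10),((83,447),10)):
    print(atz(t,(240+q[0]/5.5-.4,160+q[1]/5.5-.4),z)[:2])
E
```

```text
t: 4.92
ee_pos: [494.9, -251.8, 303.1]
eef_rot: [3.117, -0.392, 0.002]
wrist_force: [0.5, -0.6, -0.6]
gripper_width: 93.6
t: 5.42
ee_pos: [470.2, -302.1, 283.2]
eef_rot: [3.104, -0.482, 0.001]
wrist_force: [1.5, -0.0, -0.3]
gripper_width: 94.3
[ 470.43232743 -302.06226884  283.4452378 ]
[463.5, 203.2] 0.91 [ 614.65417065 -328.54180394   26.        ]
[217.3, 349.8] 0.78 [ 323.32728385 -406.78040745   26.        ]
[280.7, 167.4, 345.3, 302.3] 0.91
[425.8, 136.3, 512.5, 275.7] 0.83
[713.01169084 156.05604614]
[725.34580936 -62.17502826]
[566.3872079  -69.06523342]
[556.3289731  149.35156082]
```

View pics/w2.png

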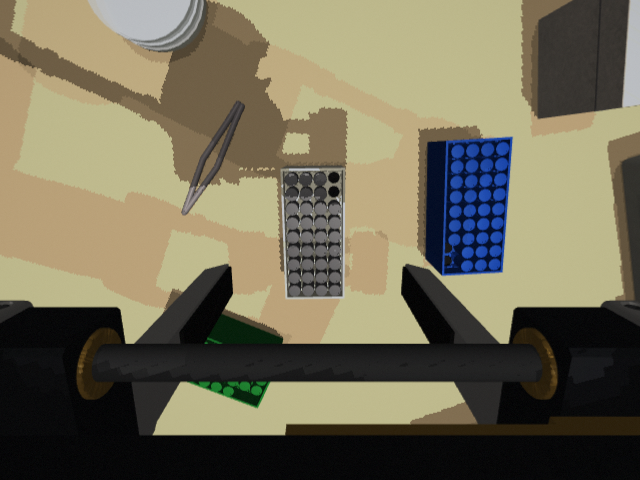

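View pics/w2a.png

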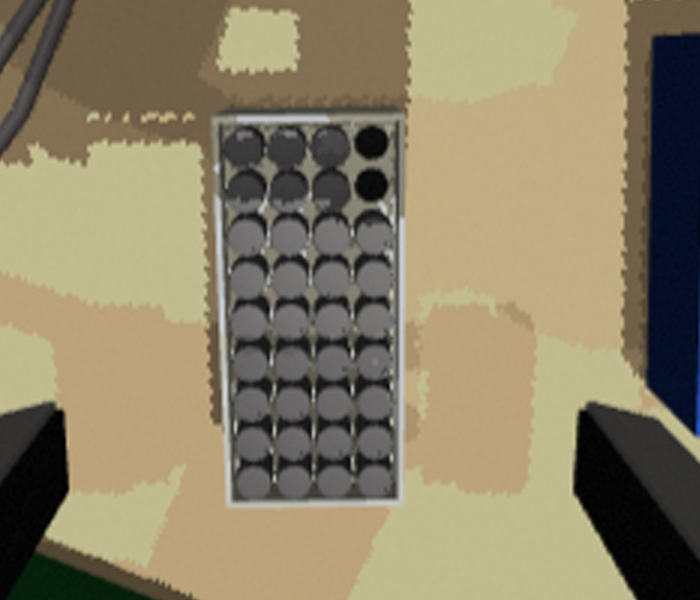

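The grey box fills crop corners (213,115)–(402,502), which is full-picture (281,168)–(344,297), and lies between the open fingers. The blue and green boxes are clear of it. The top camera puts the base centre at (640.3, 43.5), which agrees within 2 mm.

Run:
```python
from h import *
import pickle
p=pickle.load(open("w2.pkl","rb"))
C=np.array([atz(p,(210+x/3-.33,130+y/3-.33),52)[:2] for x,y in((213,115),(403,113),(402,502),(230,504))])
print(np.round(C,1),C.mean(0))
for a,b in((0,1),(3,2),(3,0),(2,1)):
    d=C[b]-C[a];print(np.hypot(*d),np.degrees(np.arctan2(d[1],d[0])))
s=get_state();print(s["ee_pos"],s["eef_rot"],2*np.arctan2(s["eef_rot"][1],s["eef_rot"][0]))
```

```text
[[ 457.  -241.3]
 [ 510.7 -257.7]
 [ 475.2 -376.8]
 [ 421.7 -360.5]] [ 466.13488416 -309.06385224]
56.18869454019359 -16.995158953880544
55.92118753386814 -16.87456679883818
124.3724966854339 73.50096744758918
124.25277079362537 73.3780312491955
[ 470.43609631 -302.08024114  283.40753853] [ 3.10386862e+00 -4.81125692e-01  1.86247112e-03] -0.30756899571605073
```

```bash
python3 -m handwheel '[[0,0,0.015,-0.0043,-0.007,-0.04,1],[0,0,0,0,0,-0.05,1],[0,0,0,0,0,-0.05,1],[0,0,0,0,0,-0.022,1],[0,0,0,0,0,0,1]]' 20
python3 - <<'E'
from h import *
p=camera("wrist");save(p,"w3");print(get_state()["ee_pos"])
E
```

```text
t: 6.25
ee_pos: [465.1, -308.7, 119.3]
eef_rot: [-3.106, 0.459, 0.005]
wrist_force: [-0.3, 0.3, 0.6]
gripper_width: 93.9
[ 465.88394486 -309.39325156  120.70164146]
```

View pics/w3.png

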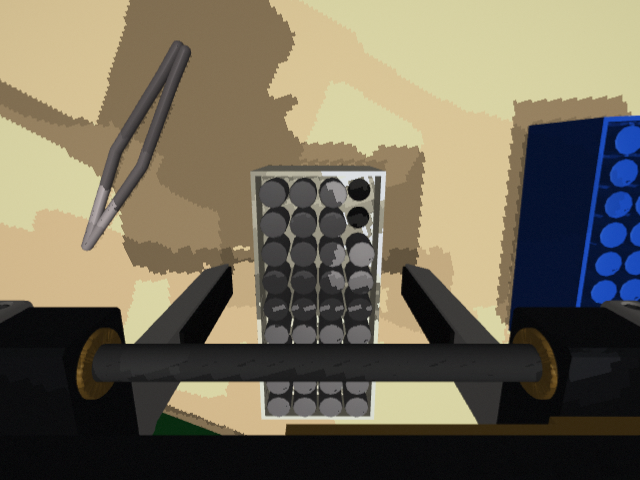

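The box sits between the fingers, with its top rim from (250,170)–(386,170) at the far end to (262,418)–(375,418) at the near end. I'll recheck its centre, then close.

```bash
python3 - <<'E'
from h import *
p=camera("wrist")
C=np.array([atz(p,q,52)[:2] for q in((250,170),(386,170),(375,418),(262,418))]);print(C.round(1),C.mean(0),get_state()["ee_pos"])
for a,b in((0,1),(3,2),(3,0),(2,1)):
    d=C[b]-C[a];print(np.hypot(*d),np.degrees(np.arctan2(d[1],d[0])))
E
python3 -m handwheel '[[0,0,0,0,0,0,-1],[0,0,0,0,0,0,-1],[0,0,0,0,0,0,-1],[0,0,0,0,0,0,-1],[0,0,0,0,0,0,-1]]' 20
```

```text
[[ 457.4 -242. ]
 [ 512.7 -258.6]
 [ 477.1 -378.7]
 [ 421.5 -362.1]] [ 467.1741267  -310.35632112] [ 466.32619761 -309.85950288  121.60029953]
57.748188267940044 -16.741780459674366
57.995029495217935 -16.70217517603053
125.33210360170413 73.3748474458201
125.29276076540094 73.48775757640928
t: 6.98
ee_pos: [465.4, -309.6, 121.0]
eef_rot: [3.108, -0.46, -0.0]
wrist_force: [-1.5, -0.3, 2.9]
gripper_width: 58.4
```

Grasped at 58.4 mm. I'll lift and carry it over the tray.

```bash
python3 -m handwheel '[[0,0,0,0,0,0.03,-1],[0,0,0,0,0,0.05,-1],[0,0,0,0,0,0.05,-1],[0,0,0,0,0,0.05,-1],[0,0,0.03,0.01,0.022,0.006,-1]]'
python3 -m handwheel '[[0,0,0.055,0.025,0.055,0,-1],[0,0,0.055,0.025,0.055,0,-1],[0,0,0.055,0.025,0.055,0,-1],[0,0,0.055,0.025,0.055,0,-1],[0,0,0.055,0.025,0.055,0,-1]]'
python3 -m handwheel '[[0,0,0.04,0.0204,0.0552,0,-1],[0,0,0,0,0,0,-1],[0,0,0,0,0,-0.03,-1],[0,0,0,0,0,-0.02,-1],[0,0,0,0,0,0,-1]]'
python3 - <<'E'
from h import *
import pickle
p=camera("wrist");save(p,"w4");pickle.dump(p,open("w4.pkl","wb"));s=get_state();print(s["ee_pos"],2*np.arctan2(s["eef_rot"][1],s["eef_rot"][0]),s["wrist_force"],s["gripper_width"],s["q"])
E
```

```text
t: 7.6
ee_pos: [476.5, -289.4, 310.2]
eef_rot: [3.11, -0.415, 0.01]
wrist_force: [0.5, 0.2, -4.1]
gripper_width: 57.9
t: 8.22
ee_pos: [600.8, -10.7, 305.7]
eef_rot: [-3.141, -0.02, 0.002]
wrist_force: [1.0, -0.3, -3.0]
gripper_width: 58.0
t: 8.85
ee_pos: [619.3, 41.8, 254.1]
eef_rot: [3.141, 0.079, -0.009]
wrist_force: [0.1, -0.0, -2.4]
gripper_width: 57.6
[620.2359989   41.78315138 255.71010019] 0.05011373533104512 [-0.67258555  0.69127553 -2.25229135] 57.7129292111471 [-4.44374458e-02  3.74489746e-01  1.47525806e+00 -3.73962464e-04
  1.29445954e+00 -9.44486814e-02]
```

View pics/w4.png

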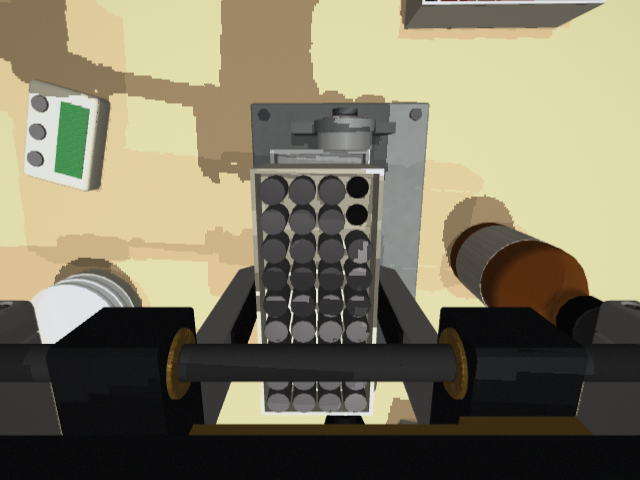

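The held box spans (250–385,170–415). Above it, the tray's far rim shows at row ~151, columns 271–370. I'll zoom in there.

Run:
```python
from h import *
import pickle
p=pickle.load(open("w4.pkl","rb"))
im=cv2.resize(p["frame"][:,:,::-1],None,fx=5,fy=5,interpolation=cv2.INTER_CUBIC)
cv2.imwrite("pics/w4a.png",im[5*95:5*95+500,5*240:5*240+800])
T=rect(621.1,42.5,0.052,35.4,69.3,81);print(proj(p,T).round(1))
s=get_state();B=rect(620.2,41.8,.05,29,63,186.7);print(proj(p,B).round(1))
```

```text
[[369.1 149.4]
 [362.9 325.7]
 [275.5 325.5]
 [269.7 149.5]]
[[386.9 167.5]
 [374.3 419.4]
 [260.4 418.8]
 [248.9 167.3]]
```

View pics/w4a.png

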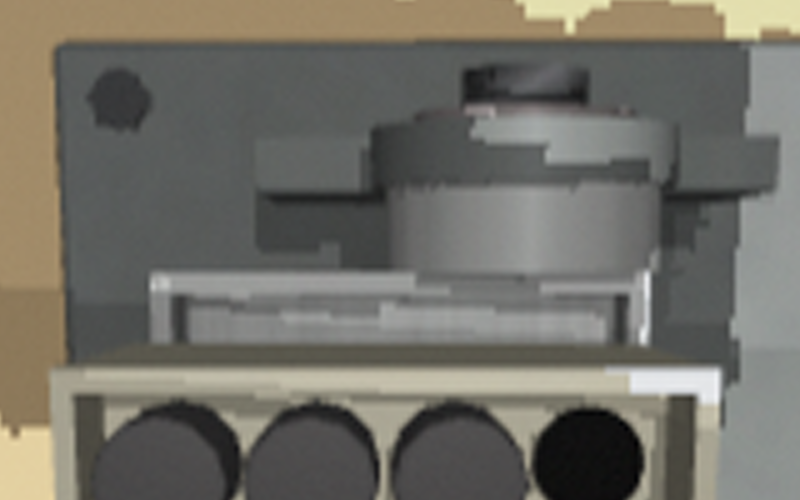

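The tray corners match the prediction within 1.3 px. I'll correct by +1.3 mm in x and +0.9 mm in y, then descend to just above the rims and recheck.

```bash
python3 -m handwheel '[[0,0,0.002,0.0013,0.0009,-0.025,-1],[0,0,0,0,0,-0.018,-1],[0,0,0,0,0,0,-1],[0,0,0,0,0,0,-1]]'
python3 - <<'E'
from h import *
import pickle
e=[]
for i in range(3):
    p=camera("wrist");e.append(get_state()["ee_pos"])
save(p,"w5");pickle.dump(p,open("w5.pkl","wb"));print(np.mean(e,0));s=get_state();print(2*np.arctan2(s["eef_rot"][1],s["eef_rot"][0]),s["wrist_force"])
im=cv2.resize(p["frame"][:,:,::-1],None,fx=5,fy=5,interpolation=cv2.INTER_CUBIC)
cv2.imwrite("pics/w5a.png",im[5*95:5*95+500,5*240:5*240+800])
print(proj(p,rect(621.7,42.5,0.052,35.4,69.3,81)).round(1))
E
```

```text
t: 9.4
ee_pos: [623.0, 43.1, 215.1]
eef_rot: [3.14, 0.083, 0.004]
wrist_force: [0.1, 0.7, -3.2]
gripper_width: 58.1
[622.96262818  43.28629324 215.16314904]
0.05286947698571418 [-0.60603648  0.19856367 -2.51570558]
[[371.2 152.1]
 [363.2 355. ]
 [262.4 355. ]
 [254.  151.8]]
```

View pics/w5a.png

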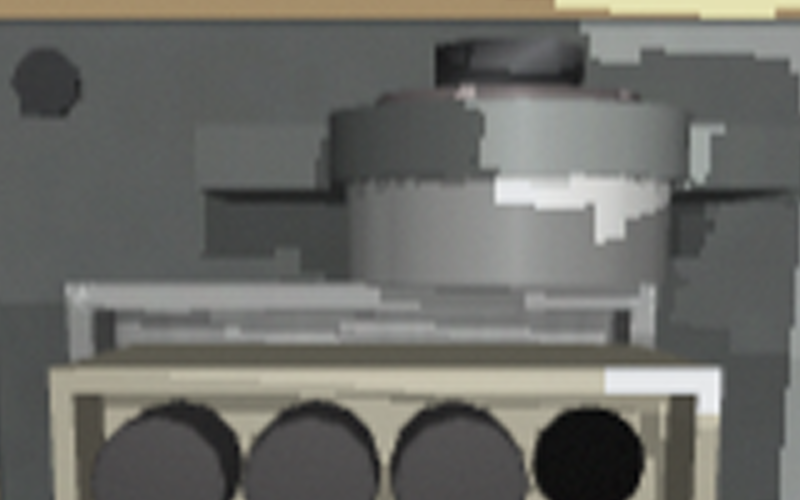

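Run:
```python
from h import *
import pickle
p=pickle.load(open("w5.pkl","rb"))
yaw=.052;R2=np.array([[np.cos(yaw),np.sin(yaw)],[-np.sin(yaw),np.cos(yaw)]])
t=np.mean([atz(p,(240+x/5-.4,95+285/5-.4),81)[:2] for x in(66,656)],0)
for z in(143,145,147):
  c=[atz(p,(240+x/5-.4,95+370/5-.4),z)[:2] for x in(50,722)]
  print(z,np.hypot(*(c[1]-c[0])),t,np.mean(c,0),R2@(np.mean(c,0)-t)+[0,69.4-63])
s=get_state();print(s["ee_pos"],s["q"])
im=cv2.resize(p["frame"][:,:,::-1],None,fx=5,fy=5,interpolation=cv2.INTER_CUBIC)
cv2.imwrite("pics/w5b.png",im[5*370:5*370+350,5*240:5*240+800])
```

```text
143 58.33834319919272 [617.59394256 111.88692274] [620.77210743 105.4753057 ] [ 2.84061511 -0.1681406 ]
145 57.57176433401706 [617.59394256 111.88692274] [620.75968735 105.5883396 ] [ 2.83408694 -0.05461393]
147 56.80518546884152 [617.59394256 111.88692274] [620.74726728 105.7013735 ] [2.82755876 0.05891274]
[622.84532048  43.34538712 215.05379062] [-4.18889749e-02  4.05259669e-01  1.53208130e+00 -3.62605743e-05
  1.20172761e+00 -9.47454137e-02]
```

View pics/w5b.png

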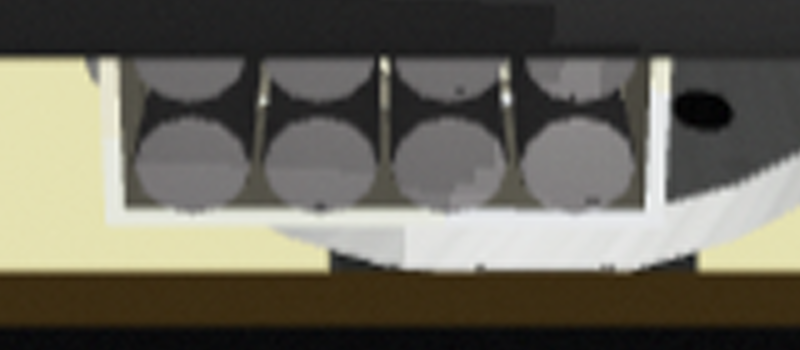

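```bash
python3 -m handwheel '[[0,0,0,-0.0026,-0.0001,-0.004,-1],[0,0,0,0,0,-0.004,-1],[0,0,0,0,0,0,-1],[0,0,0,0,0,0,-1]]'
python3 - <<'E'
from h import *
e=[]
for i in range(3):
    p=camera("wrist");e.append(get_state()["ee_pos"])
print(np.mean(e,0));save(p,"w6")
im=cv2.resize(p["frame"][:,:,::-1],None,fx=5,fy=5,interpolation=cv2.INTER_CUBIC)
cv2.imwrite("pics/w6a.png",im[5*95:5*95+500,5*240:5*240+800])
import pickle;pickle.dump(p,open("w6.pkl","wb"))
E
```

```text
t: 10.05
ee_pos: [619.7, 43.4, 205.6]
eef_rot: [3.14, 0.083, 0.0]
wrist_force: [0.4, -0.1, -3.3]
gripper_width: 58.2
[619.74416963  43.37206021 205.74508618]
```

View pics/w6a.png

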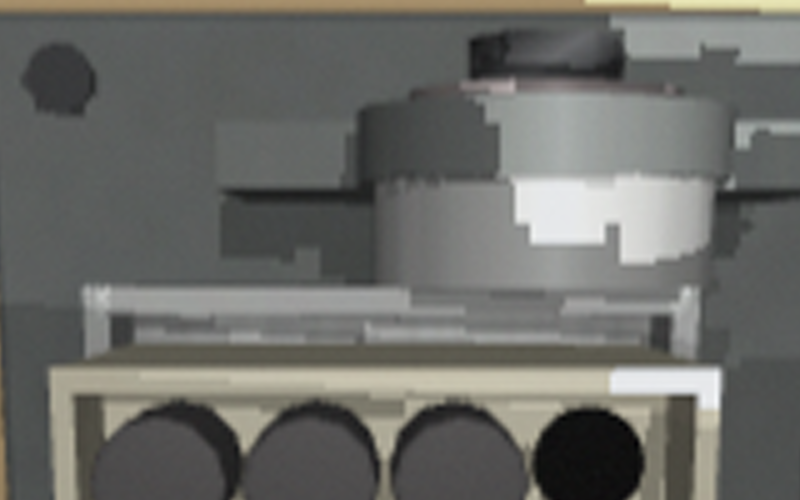

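The offsets are now about -0.6 mm in x and ~0 in y, so I'll lower the box into the tray.

```bash
python3 -m handwheel '[[0,0,0,0.0004,0,-0.006,-1],[0,0,0,0,0,-0.006,-1],[0,0,0,0,0,-0.004,-1],[0,0,0,0,0,0,-1]]'
python3 - <<'E'
from h import *
p=camera("wrist");save(p,"w7");s=get_state();print(s["ee_pos"],s["wrist_force"],s["ft_torque"])
E
```

```text
t: 10.7
ee_pos: [619.7, 43.4, 189.0]
eef_rot: [-3.14, -0.083, 0.002]
wrist_force: [-0.1, 0.8, -3.6]
gripper_width: 57.8
[619.93822051  43.38491986 189.39250183] [ 5.49903256e-01 -7.36060256e-04 -2.42798111e+00] [-0.09671629  0.04462194  0.0194801 ]
```

View pics/w7.png

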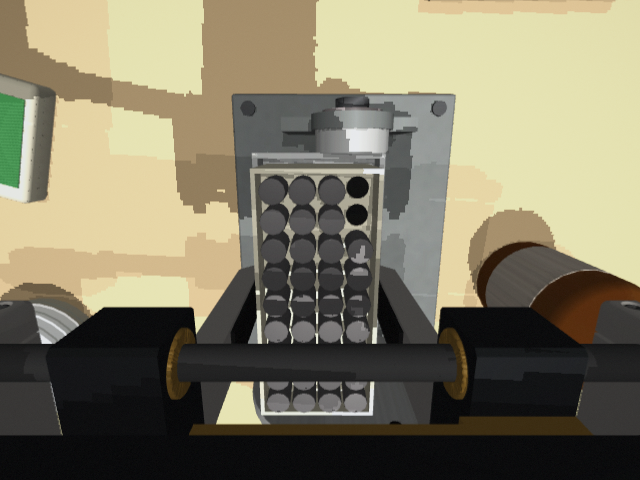

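The box is inside the rims (tray rim (252–385,155) around its far end) with no contact force yet. I'll continue in small steps.

```bash
python3 -m handwheel '[[0,0,0,0,0,-0.002,-1],[0,0,0,0,0,0,-1]]'
python3 -m handwheel '[[0,0,0,0,0,-0.0015,-1],[0,0,0,0,0,0,-1]]'
```

```text
t: 11.0
ee_pos: [620.0, 43.4, 187.7]
eef_rot: [-3.14, -0.083, -0.0]
wrist_force: [-0.4, 0.4, -2.7]
gripper_width: 58.1
t: 11.25
ee_pos: [620.0, 43.4, 186.1]
eef_rot: [3.14, 0.083, -0.0]
wrist_force: [-0.2, 0.3, -3.3]
gripper_width: 58.1
```

```bash
python3 -m handwheel '[[0,0,0,0,0,-0.0015,-1],[0,0,0,0,0,0,-1]]'
python3 -m handwheel '[[0,0,0,0,0,-0.001,-1],[0,0,0,0,0,0,-1]]'
```

```text
t: 11.5
ee_pos: [620.0, 43.4, 184.6]
eef_rot: [-3.14, -0.083, 0.0]
wrist_force: [0.1, -0.9, -3.1]
gripper_width: 57.6
t: 11.75
ee_pos: [620.1, 43.4, 184.1]
eef_rot: [3.14, 0.083, 0.001]
wrist_force: [-0.2, 0.5, -0.4]
gripper_width: 57.8
```

Contact: the weight has come off the wrist. I'll release.

```bash
python3 -m handwheel '[[0,0,0,0,0,0,0.4],[0,0,0,0,0,0,0.5],[0,0,0,0,0,0,0.7],[0,0,0,0,0,0,0.7]]'
python3 - <<'E'
from h import *
p=camera("wrist");save(p,"w8");s=get_state();print(s["ee_pos"],s["wrist_force"],s["gripper_width"])
im=cv2.resize(p["frame"][:,:,::-1],None,fx=5,fy=5,interpolation=cv2.INTER_CUBIC)
cv2.imwrite("pics/w8a.png",im[5*95:5*95+500,5*240:5*240+800])
E
```

```text
t: 12.25
ee_pos: [620.1, 43.4, 183.8]
eef_rot: [3.14, 0.083, 0.001]
wrist_force: [-0.2, 0.4, -0.1]
gripper_width: 79.7
[620.08031866  43.37479706 183.7563416 ] [-0.38839393  0.74826615  0.38356695] 79.64160275746605
```

View pics/w8a.png

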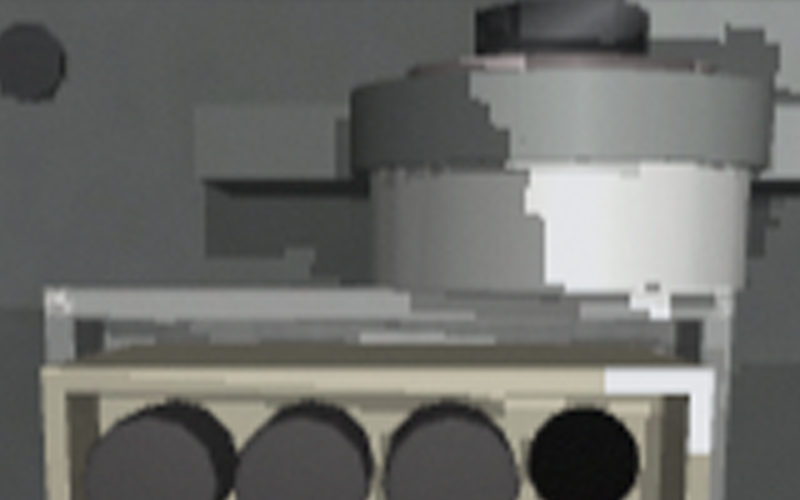

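The box is seated, its rim nested between the tray rims with about -1 mm offset in x. I'll lift and go over the knob.

```bash
python3 -m handwheel '[[0,0,0,0,0,0.03,0.7],[0,0,0,0,0,0.05,0.7],[0,0,0,0.01,-0.04,0.016,1],[0,0,0,0.01,-0.05,0,1],[0,0,0,0.006,-0.044,0,1]]'
python3 -m handwheel '[[0,0,0,0,0,0,1],[0,0,0,0,0,0,1]]'
python3 - <<'E'
from h import *
import pickle
for i in range(2):p=camera("wrist")
save(p,"w9");pickle.dump(p,open("w9.pkl","wb"));s=get_state();print(s["ee_pos"],2*np.arctan2(s["eef_rot"][1],s["eef_rot"][0]))
for a in mark_of(p,"knob")[:2]: print(a["point"],a["score"],atz(p,a["point"],123))
for a in silhouettes(p,"knob")[:1]:print(a["rect"],a["score"])
im=cv2.resize(p["frame"][:,:,::-1],None,fx=4,fy=4,interpolation=cv2.INTER_CUBIC)
cv2.imwrite("pics/w9a.png",im[4*150:4*150+600,4*230:4*230+800])
E
```

```text
t: 12.92
ee_pos: [646.5, -92.1, 280.2]
eef_rot: [3.14, 0.084, 0.002]
wrist_force: [0.9, 1.0, -0.4]
gripper_width: 94.2
t: 13.18
ee_pos: [645.8, -90.3, 279.4]
eef_rot: [-3.139, -0.083, 0.001]
wrist_force: [-0.4, 0.2, -0.2]
gripper_width: 94.4
[645.804146   -89.40878847 279.67400622] -6.229071400248328
[317.6, 251.4] 0.78 [647.32135966 -90.35241778 123.        ]
[298.8, 226.7, 340.1, 266.3] 0.82
```

View pics/w9.png

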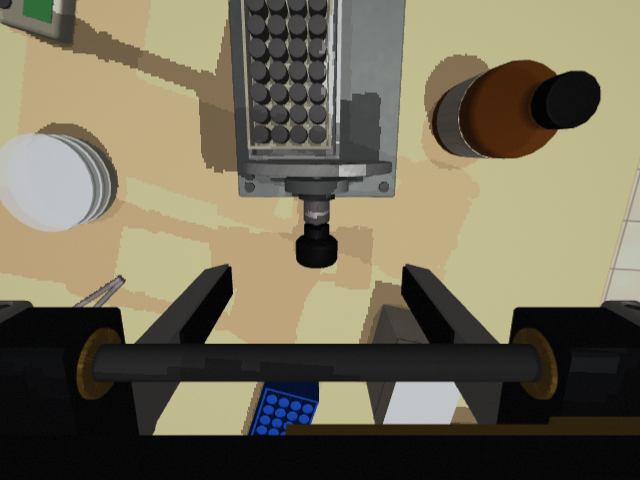

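View pics/w9a.png

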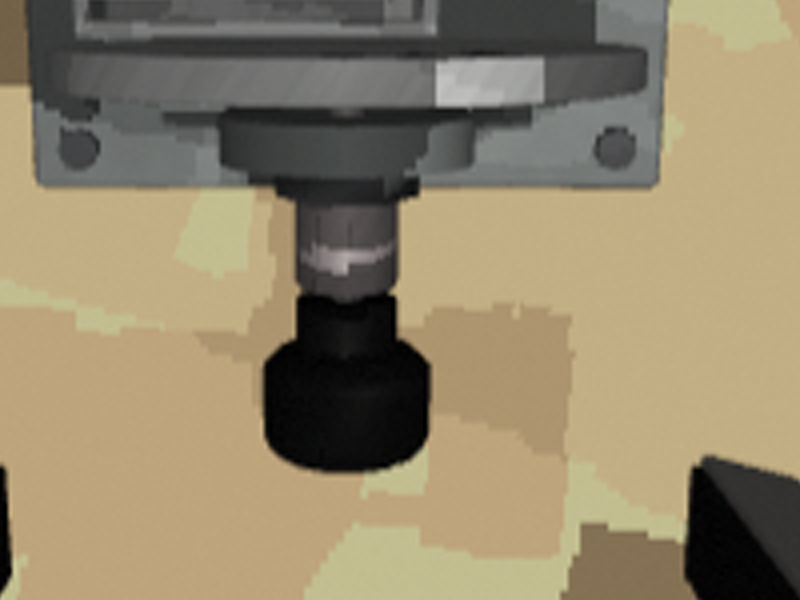

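The knob is centred at about (317,251), which gives (647.3, -90.4) and agrees with the stand model (646, -91.1). I'll descend and grip.

```bash
python3 -m handwheel '[[0,0,0,0.001,-0.0008,-0.03,1],[0,0,0,0,0,-0.03,1],[0,0,0,0,0,-0.0185,1],[0,0,0,0,0,0,1]]' 55
python3 - <<'E'
from h import *
import pickle
for i in range(2):p=camera("wrist")
save(p,"w10");s=get_state();print(s["ee_pos"],s["wrist_force"])
E
```

```text
t: 13.88
ee_pos: [646.1, -90.3, 199.7]
eef_rot: [-3.139, -0.085, 0.005]
wrist_force: [-0.4, -0.1, 0.1]
gripper_width: 93.7
[647.39584935 -90.88096551 201.87346363] [-0.47990766  0.05149187 -0.16809363]
```

View pics/w10.png

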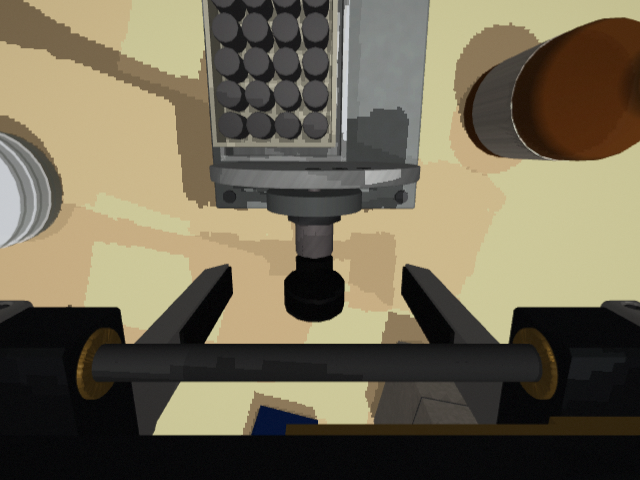

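```bash
python3 - <<'E'
from h import *
p=camera("wrist")
for a in mark_of(p,"knob")[:2]: print(a["point"],a["score"],atz(p,a["point"],123))
print(atz(p,(315,292),123),get_state()["ee_pos"])
E
python3 -m handwheel '[[0,0,0,-0.0008,0,0,0],[0,0,0,0,0,0,-0.3],[0,0,0,0,0,0,-1],[0,0,0,0,0,0,-1],[0,0,0,0,0,0,-1]]' 55
```

```text
[315.9, 292.1] 0.82 [647.89531937 -89.22455011 123.        ]
[647.44680082 -89.19564252 123.        ] [647.69446188 -91.22209042 202.55003558]
t: 14.7
ee_pos: [646.2, -91.4, 201.2]
eef_rot: [-3.14, -0.083, -0.0]
wrist_force: [0.1, -0.1, 0.8]
gripper_width: 47.3
```

```bash
python3 -m handwheel '[[0,0,0,0,0,0,-1],[0,0,0,0,0,0,-1],[0,0,0,0,0,0,-1]]' 55
```

```text
t: 15.08
ee_pos: [645.7, -91.5, 201.1]
eef_rot: [3.14, 0.083, -0.002]
wrist_force: [-1.4, -0.3, 0.5]
gripper_width: 27.9
```

```bash
python3 -m handwheel '[[0,0,0,0,0,0,-1],[0,0,0,0,0,0,-1]]' 55
python3 - <<'E'
from h import *
p=camera("wrist");save(p,"w11");s=get_state();print(s["ee_pos"],s["gripper_width"])
E
```

```text
t: 15.32
ee_pos: [645.8, -91.5, 201.1]
eef_rot: [3.14, 0.083, -0.002]
wrist_force: [-1.7, -0.3, 0.4]
gripper_width: 28.5
[645.79001086 -91.48807309 201.12402798] 28.21248353257064
```

View pics/w11.png

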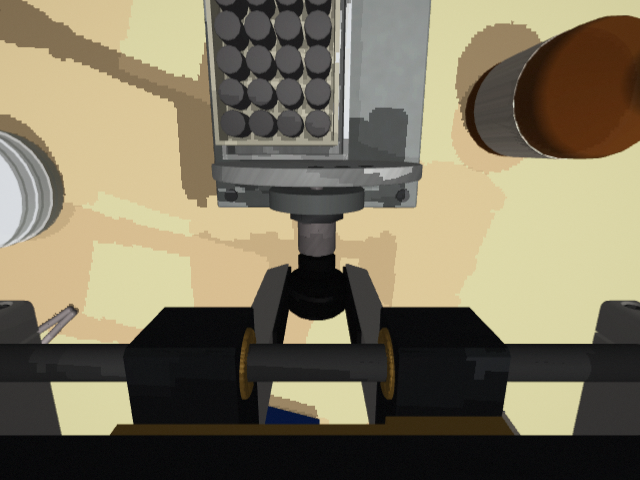

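The fingers grip the knob at (317,290). I'll pull along the stand's -y, (0.052, -0.999), in steps.

```bash
python3 -m handwheel '[[0,0,0,0.0002,-0.003,0,-1],[0,0,0,0.0001,-0.003,0,-1],[0,0,0,0,0,0,-1]]'
python3 -m handwheel '[[0,0,0,0.0002,-0.003,0,-1],[0,0,0,0.0001,-0.002,0,-1],[0,0,0,0,0,0,-1]]'
```

```text
t: 15.75
ee_pos: [646.0, -95.1, 201.1]
eef_rot: [-3.135, -0.082, 0.002]
wrist_force: [-3.0, 6.0, 1.8]
gripper_width: 28.4
t: 16.12
ee_pos: [646.2, -99.3, 201.0]
eef_rot: [-3.134, -0.082, 0.002]
wrist_force: [-2.9, 6.6, 2.1]
gripper_width: 28.1
```

```bash
python3 -m handwheel '[[0,0,0,0.0001,-0.002,0,-1],[0,0,0,0.0001,-0.002,0,-1],[0,0,0,0,0,0,-1]]'
python3 -m handwheel '[[0,0,0,0.0001,-0.0015,0,-1],[0,0,0,0,0,0,-1],[0,0,0,0,0,0,-1]]'
python3 - <<'E'
from h import *
import pickle
p=camera("wrist");save(p,"w12");s=get_state();print(s["ee_pos"],s["gripper_width"],s["wrist_force"])
E
```

```text
t: 16.5
ee_pos: [646.3, -102.7, 201.0]
eef_rot: [-3.132, -0.082, 0.002]
wrist_force: [-3.7, 9.3, 2.5]
gripper_width: 28.3
t: 16.88
ee_pos: [646.4, -103.9, 201.0]
eef_rot: [-3.132, -0.082, 0.003]
wrist_force: [-3.1, 10.4, 1.6]
gripper_width: 28.6
[ 646.39955802 -103.83616932  201.00387142] 28.552397383647683 [-3.7052537   8.844364    2.78609134]
```

View pics/w12.png

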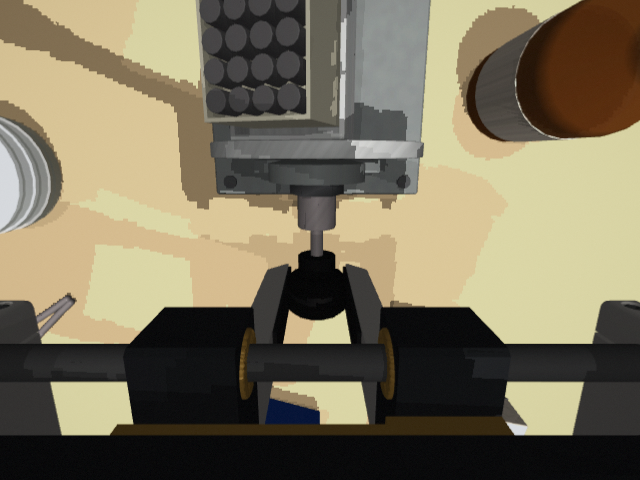

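The tray is tipping (the box has moved left to (205–310,0–120)) and the plunger shaft is exposed at (317,242). I'll pull slightly more to rest on the stop, then wait for the tray.

```bash
python3 -m handwheel '[[0,0,0,0,-0.001,0,-1],[0,0,0,0,0,0,-1],[0,0,0,0,0,0,-1],[0,0,0,0,0,0,-1]]'
python3 -m handwheel '[[0,0,0,0,-0.001,0,-1],[0,0,0,0,0,0,-1],[0,0,0,0,0,0,-1],[0,0,0,0,0,0,-1],[0,0,0,0,0,0,-1]]'
```

```text
t: 17.42
ee_pos: [646.4, -104.4, 201.0]
eef_rot: [-3.131, -0.082, 0.002]
wrist_force: [-2.8, 10.6, 2.7]
gripper_width: 28.6
t: 18.05
ee_pos: [646.4, -104.5, 201.0]
eef_rot: [-3.129, -0.082, 0.002]
wrist_force: [-2.6, 11.7, 2.7]
gripper_width: 28.7
```

```bash
python3 -m handwheel '[[0,0,0,0,0,0,-1],[0,0,0,0,0,0,-1],[0,0,0,0,0,0,-1],[0,0,0,0,0,0,-1],[0,0,0,0,0,0,-1]]' >/dev/null;python3 -m handwheel '[[0,0,0,0,0,0,-1],[0,0,0,0,0,0,-1],[0,0,0,0,0,0,-1],[0,0,0,0,0,0,-1],[0,0,0,0,0,0,-1]]' >/dev/null
python3 -m handwheel '[[0,0,0,0,0,0,-1],[0,0,0,0,0,0,-1],[0,0,0,0,0,0,-1],[0,0,0,0,0,0,-1],[0,0,0,0,0,0,-1]]'
python3 - <<'E'
from h import *
p=camera("wrist");save(p,"w13")
q=camera("scene");save(q,"s13");im=cv2.resize(q["frame"][:,:,::-1],None,fx=5,fy=5,interpolation=cv2.INTER_CUBIC)
cv2.imwrite("pics/s13a.png",im[5*215:5*215+600,5*230:5*230+750])
E
```

```text
t: 19.92
ee_pos: [646.4, -104.5, 201.0]
eef_rot: [-3.129, -0.082, 0.002]
wrist_force: [-2.8, 13.2, 3.0]
gripper_width: 28.5
```

View pics/w13.png

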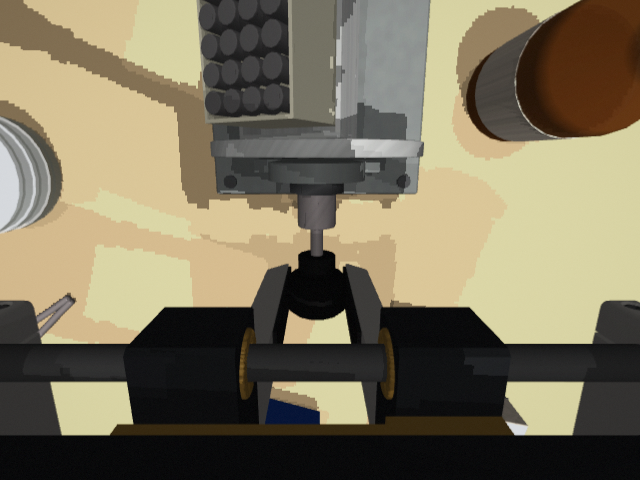

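View pics/s13a.png

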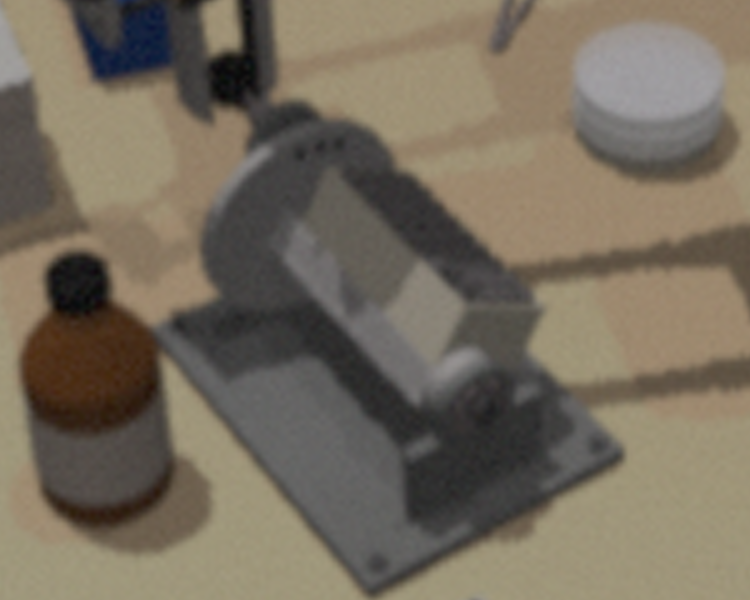

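The box is in the tray, tipped about 30° forward, and the fingers hold the knob with the shaft out. I'll check that it is at rest.

```bash
python3 -m handwheel '[[0,0,0,0,0,0,-1],[0,0,0,0,0,0,-1],[0,0,0,0,0,0,-1],[0,0,0,0,0,0,-1],[0,0,0,0,0,0,-1]]'
python3 - <<'E'
from h import *
a=cv2.imread("pics/w13.png").astype(int)
p=camera("wrist");save(p,"w14");b=cv2.imread("pics/w14.png").astype(int)
d=np.abs(a-b).max(2);print((d>40).sum(),(d[0:200,180:360]>40).sum())
im=b.astype(np.uint8)
# tilt: angle between index holes on the disc, scene
q=camera("scene");s=cv2.imread("pics/s13.png").astype(int);e=np.abs(s-q["frame"][:,:,::-1].astype(int)).max(2);print((e>40).sum())
g=get_state();print(g["t"],g["wrist_force"],g["gripper_width"],g["ee_pos"])
# predicted tipped box top corners for tilt .52
yaw=.052;c,s_=np.cos(yaw),np.sin(yaw);th=.52
def W(xl,yl,zl): # tray-frame -> world, pivot at stand (0,*,75); tray middle x=-18
    X=np.array([xl-18,zl+63-75]);X=np.array([X[0]*np.cos(th)-X[1]*-np.sin(th)*-1,0]) if 0 else np.array([(xl-18)*np.cos(th)-(zl-12)*np.sin(th),(xl-18)*np.sin(th)+(zl-12)*np.cos(th)])
    return [639.5+c*X[0]-s_*yl,42.0+s_*X[0]+c*yl,75+X[1]]
for off in(0,-4):
    print(off,proj(p,np.array([W(29+off,-63,52),W(-29+off,-63,52),W(29+off,-63,0)])).round(1).tolist())
print("rim",proj(p,np.array([W(35.4,-69.4,18),W(-35.4,-69.4,18)])).round(1).tolist())
cv2.imwrite("pics/w14a.png",cv2.resize(im[60:180,180:380],None,fx=4,fy=4,interpolation=cv2.INTER_CUBIC))
E
```

```text
t: 20.65
ee_pos: [646.4, -104.5, 201.0]
eef_rot: [-3.129, -0.082, 0.002]
wrist_force: [-2.5, 12.9, 2.8]
gripper_width: 28.4
0 0
0
20.75 [-2.73218149 12.19936094  2.9442311 ] 28.135630660539906 [ 646.4317172  -104.52871494  200.97723801]
0 [[294.4, 121.5], [204.9, 126.0], [343.3, 128.2]]
-4 [[287.2, 121.8], [199.7, 126.2], [337.2, 128.4]]
rim [[339.3, 138.2], [239.6, 140.3]]
```

View pics/w14a.png

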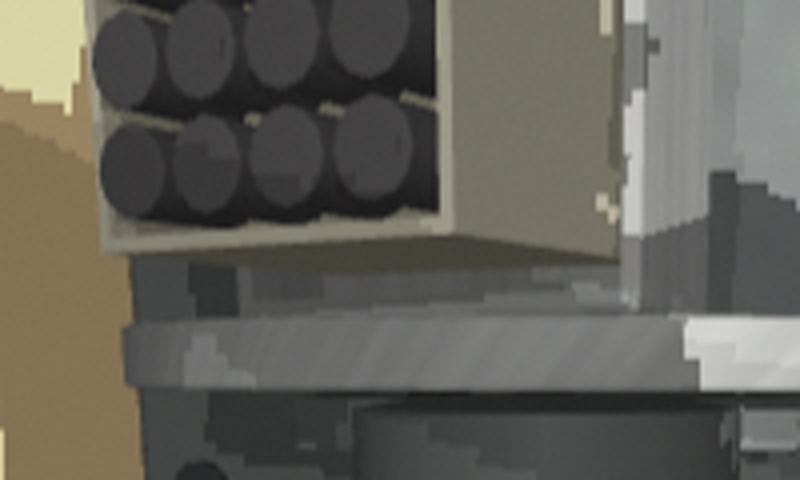

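The scene is static. The box-corner pixels (293,119) and (206,123) match the prediction for a 0.52 rad tilt with the box centred: (294,121.5) and (205,126). The pull force of ~12 N, above the 10 N spring, shows the plunger is on its stop. I'll hand in.

```bash
python3 -c "
from cell import *
print(hand_in());s=get_state();print(s['t'],s['wrist_force'],s['gripper_width'],s['ee_pos'])"
```

```text
the job is handed in; nothing more can be done
None
the job is handed in; nothing more can be done
```

I lowered the grey oblong box into the level tray until it touched the floor, let go and lifted clear. I then gripped the black knob at 55 N and pulled it straight out to its stop. I handed in at about 20.8 s, still holding the knob with the tray tipped.

**Plunger:** the tool moved 13.0 mm, about 12 mm at the knob after allowing for the slight tilt of the tool. The force had risen to about 12–13 N and the tool no longer moved. The knob stayed in the same place between the fingers, so it had not slipped.

**Tray and box:** two wrist pictures 0.7 s apart showed no motion, and neither did two from the scene camera. The box corners were within 3 px of where they should be for a 0.52 rad tilt with the box centred, which puts it within about 1–2 mm of the middle.

**Checks that disagreed, slightly:**
- The finger opening on the knob read 28–28.6 mm, against its 30 mm diameter.
- The first estimates of the tray's x position differed by up to 6 mm. I went with the wrist-camera corner fit, which agreed with the stand's dimensions.
- Before lowering, the box was 2.8 mm off to the back. I corrected this against the tray rim.

I did not measure the bystanders afterwards; I saw no contact with any of them.

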